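Sweep the carrot rounds off the board into the pan

TASK

The carrot rounds for the bun filling lie about on the white chopping board. Sweep all four of them across the board with your fingertips so that they drop into the open steel pan at the end of the board, without pinching, pressing down on or lifting any of them. Leave the garlic, the sauce cup and the uncut carrot end where they are.

Things in the scene. Friction and masses are not known exactly. Their poses are not given: they have to be found in the camera images.
- stand: Fixed prep stand, 305 mm (x) by 589 mm (y). Origin on the counter under its centre, y along its length, z up. Its middle, |y| < 108 mm, is the white chopping board, top 85 mm above the origin. Wells centred at y = +190 and -190 mm: the pan hangs in one, a flat steel cover closes the other (which is which varies). Board, pan flange and cover are flush within 1 mm, no raised edge.
- pan: Fixed open steel food pan hung in one of the two wells of the stand, its axes parallel to the stand's; origin at the centre of its underside. Flange 265 mm (x) by 162 mm (y) and 10 mm wide, flush with the board; clear opening 242 mm (x) by 140 mm (y); rim 65 mm above the origin, inner floor 2 mm above it.
- cover: Fixed flat steel cover plate, 265 mm (x) by 162 mm (y), 6 mm thick, flush with the board, closing the other well; origin at the centre of its underside, axes parallel to the stand's.
- round1: Carrot round: orange disc 36 mm across, 12 mm thick, about 12 g, lying flat and loose on the white board. All four are alike: two lie towards each long side of the board, 68 to 100 mm from its centre line (stand x = 0), at least 10 mm apart. Origin at the centre of the disc, z along its axis.
- round2: Carrot round, like round1.
- round3: Carrot round, like round1.
- round4: Carrot round, like round1.
- garlic: Loose garlic bulb, 44 mm across, 41 mm high, standing near the board's centre line between the rounds; not to be moved. Origin at the centre of its underside.
- sauce_cup: Loose small open steel cup, 48 mm across, 30 mm high, standing near the board's centre line between the rounds; not to be moved. Origin at the centre of its underside.
- carrot_end: Loose uncut end of a carrot, 90 mm long and 32 mm thick, lying on the middle of the steel cover, roughly along the stand's x; not to be moved. Origin under its middle, x along its length.
Mind the look-alikes: they are no part of the job. Leave any blue look-alike of the round1 alone.

How it is judged (in metres and radians):
At the end, for the whole second after the job is handed in: All four rounds lie at rest inside the pan, their centres below its rim, and the garlic, sauce cup, and carrot end are within 25 mm of where they stood (x of round1 in the frame of pan between -0.121 and 0.121 m and y of round1 in the frame of pan between -0.07 and 0.07 m and z of each of round1, round2, round3, round4 in the frame of pan below 0.06 m and linear speed of each of round1, round2, round3, round4 below 0.03 m/s and x of round2 in the frame of pan between -0.121 and 0.121 m and y of round2 in the frame of pan between -0.07 and 0.07 m and x of round3 in the frame of pan between -0.121 and 0.121 m and y of round3 in the frame of pan between -0.07 and 0.07 m and x of round4 in the frame of pan between -0.121 and 0.121 m and y of round4 in the frame of pan between -0.07 and 0.07 m and distance of each of garlic, sauce_cup, carrot_end from where it was at the start of the episode below 0.025 m); the robot touches nothing.
It fails at once if a carrot round is lifted: its centre is more than 28 mm above the board (a round lying flat has it at 6 mm) (z of any of round1, round2, round3, round4 in the frame of stand above 0.113 m).
It fails at once if a carrot round is pinched or pressed hard (more than 15 N from the fingers) (contact force between the fingers and round1 above 15 N or contact force between the fingers and round2 above 15 N or contact force between the fingers and round3 above 15 N or contact force between the fingers and round4 above 15 N).
It fails at once if the garlic, sauce cup or carrot end is pushed more than 25 mm from its place, or the garlic or cup is tipped over (distance of any of garlic, sauce_cup, carrot_end from where it was at the start of the episode above 0.025 m or angle between any of garlic, sauce_cup's own z axis and vertical above 0.5 rad).
It also fails if it takes over 64 s, if anything falls off the work surface, if the arm or the gripper's body presses on something with over 40 N, if the wrist force passes 120 N, or if a joint passes its speed limit or range.

ROBOT

A 6-joint arm with a two-finger parallel gripper is mounted at the origin on the work surface. World frame = base frame: x ahead of the robot, y to its left, z up, the work surface at z = 0. Lengths are in mm, angles in rad, forces in N, time in s.
With the tool pointing down it reaches from about 425 to 950 mm from the base axis. Payload 14.7 kg.
Tool frame: the origin (TCP) lies midway between the tips of the shut fingers; the grasp point (between the pads) lies 19 mm behind it; z points along the fingers, y is the direction in which the jaws open and shut (so a half turn about z gives the same grasp; the last joint's range is limited). The gripper opens to 85 mm and grips with 20 to 120 N. Pads are 22 mm wide; open, the fingers measure 114 mm over their backs; the gripper's body (76 mm by 85 mm) begins 54 mm behind the grasp point. The pads swing forward as they close: fully open they stand 13 mm farther back than shut.
Start: joints at [-1.281, 0.48, 1.596, -0, 1.065, -0.047], TCP at [214.82, -613.469, 231.297] pointing down, gripper open.
Joint ranges: [-2.75, 2.75], [-0.82, 2.05], [0.23, 2.67], [-1.56, 4.7], [0.09, 2.69], [-2.92, 2.92]. Speed limits (rad/s): [1.89, 1.89, 2.39, 3.01, 3.01, 3.01].

INTERFACE

Orientations are given as a unit quaternion [x, y, z, w].
In Python, from bench import manip, sensors, viewer, spotter gives the robot as it stands. Calls block until the motion is done:
- manip.move_pose(position, orientation): joint-space move of the TCP to a pose.
- manip.move_straight(position, vel=150, attitude=None): straight line of the TCP; attitude=None keeps the orientation; vel is the mean speed in mm/s.
- manip.move_j(angles): joint-space move.
- manip.gripper_open() and manip.close_gripper(grasp_force=None): open the fingers fully, or close them until they stop; grasp_force is the grip in N (None keeps the last).
- manip.dwell(seconds).
- manip.solve_ik(position, orientation): joint angles nearest the present ones, or None.
- sensors.get_state(): the state.
- viewer.camera(name): name is "scene" or "top" or "wrist"; returns (picture, depth): 384x512x3 uint8, red, green, blue; 384x512 float32, mm along the optical axis (not along the pixel's ray), 0 where there is no reading.
- viewer.get_calibration(name): a dict with "fx", "fy", "cx", "cy" (pixels), "R" (3x3) and "t" (3): a world point X has camera coordinates R X + t; the wrist camera has in their place "T_tool_cam" (4x4, takes a point from camera to tool coordinates, whose origin is the TCP and whose axes are the flange's). Camera axes: x right, y down, z forward; pixel columns grow to the right and rows downward; lengths in mm; the calibration is good to about 2 mm. The wrist camera is an equidistant fisheye: a pixel r from the principal point sees the ray r / f radians off the axis. A picture is of the moment at which its call begins: read the wrist's pose just before it. get_calibration takes no time and is no camera call.
A pose or a line that the arm cannot do raises manip.PlanningError and nothing moves.
- manip.close_job(): hands the job in, once; it reports no verdict.
Trained networks look in the newest picture that a camera, given by its name, has taken for a name from the list of things; names that differ only in an ending like _2 or _b are one class to them, and where a whole thing is asked for, a point or a joint stands for the part that bears it (a point fixed in the world has none). Each returns a list of dicts, best first, with "score" (0 to 1); they miss things now and then, are a little off and sometimes report something else, mostly with a low value. They report only what shows in the picture. A call takes as long as a camera call. They do not tell look-alikes from the thing itself.
- spotter.regions_of(camera, label): "mask" (384x512 bool, what is visible of it) and "rect" ([left, top, right, bottom] in pixels, round what is visible of it).
The state is a dict: "time_s": time; "qpos": joint angles; "joint_vel": joint speeds; "joint_efforts": joint torques, N m; "eef_pos": TCP position; "eef_rot": TCP orientation; "ft_force": force on the tool from outside, world axes, zero at the start; "torque": the same for the moment, N m; "opening": finger opening in mm.
Only numpy, scipy, OpenCV 4.12 (cv2) and the standard library are available. Lean on these libraries where they do the work, as an engineer would, in place of code of your own. Each camera call takes 0.05 s, during which the arm holds its last target.

## Working session

There is one attempt and no reset: what is moved stays moved. The work goes in short steps, each a Python script; the robot and the scene stay as the last script left them, time stands still between calls to the robot, and variables do not carry over. Pictures are saved under pics/ and viewed, and the job is handed in when it is done.

```bash
mkdir -p pics; ls; python3 - <<'E'
from bench import manip, sensors, viewer, spotter
import cv2
for n in ("scene","top"):
    p,d=viewer.camera(n); cv2.imwrite(f"pics/{n}0.png",p[:,:,::-1])
    c=viewer.get_calibration(n); print(n,c)
print(sensors.get_state())
E
```

```text
pics
scene {'fx': 472.46579118224, 'fy': 472.46579118224, 'cx': 256.06450576358293, 'cy': 191.23965040030885, 'R': array([[ 0.06996652,  0.99753873, -0.00460195],
       [ 0.67687281, -0.05086302, -0.73434062],
       [-0.73276728,  0.04826432, -0.67876555]]), 't': array([ -62.27778402, -259.34348796, 1506.57682579])}
top {'fx': 357.74697296611214, 'fy': 357.74697296611214, 'cx': 252.84268819656936, 'cy': 190.11019855085857, 'R': array([[ 4.17567845e-04, -9.98829252e-01, -4.83730316e-02],
       [-9.92589623e-01,  5.46401591e-03, -1.21391863e-01],
       [ 1.21514055e-01,  4.80652585e-02, -9.91425270e-01]]), 't': array([ 47.07755978, 507.39100343, 665.49987551])}
{'time_s': 0.1, 'qpos': array([-1.28059242e+00,  4.80780050e-01,  1.59680969e+00,  7.85076396e-06,
        1.06508970e+00, -4.66153439e-02]), 'joint_vel': array([-0.00065609, -0.00080873, -0.00175697,  0.00118136,  0.00291495,
       -0.00069994]), 'joint_efforts': array([ 6.39595528e-04, -9.52256513e+01, -4.31040430e+01,  5.19191644e-05,
        5.26662479e-03, -1.15475220e-05]), 'eef_pos': array([ 214.72436887, -613.12142721,  230.72990915]), 'eef_rot': array([ 9.85852757e-01,  1.67612787e-01, -6.26111667e-05, -5.39785529e-04]), 'ft_force': array([ 0.44901391, -0.24263677, -0.77194447]), 'torque': array([ 0.03933159,  0.02943833, -0.03785414]), 'opening': 85.70851021177685}
```

View pics/scene0.png

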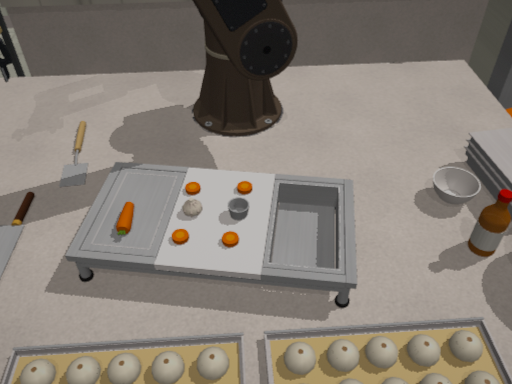

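View pics/top0.png

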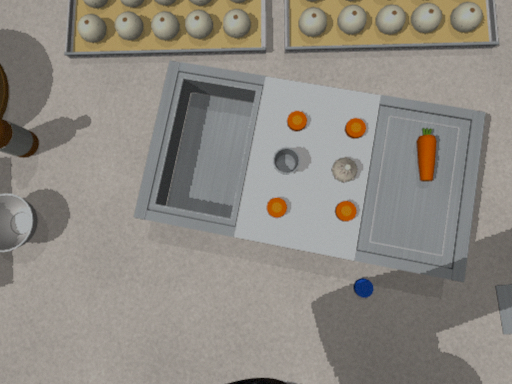

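The top view shows the pan at the left (+y), the cover with the carrot end at the right. The rounds are at about (297,121), (356,128), (277,207) and (346,211), the cup at (286,161), the garlic at (345,169), and the blue look-alike is off the board at (363,288). Next I'll measure.

```bash
cat > h.py <<'E'
from bench import manip, sensors, viewer, spotter
import numpy as np, cv2
def cloud(n,d):
    c=viewer.get_calibration(n)
    v,u=np.mgrid[0:384,0:512]
    P=np.stack([(u-c['cx'])/c['fx']*d,(v-c['cy'])/c['fy']*d,d],-1)
    return (P-c['t'])@c['R']
def atz(n,u,v,z):
    c=viewer.get_calibration(n);r=np.array([(u-c['cx'])/c['fx'],(v-c['cy'])/c['fy'],1.])
    o=-c['R'].T@c['t'];k=c['R'].T@r
    return o+k*(z-o[2])/k[2]
E
python3 - <<'E'
from h import *
for n in ("top","scene"):
    p,d=viewer.camera(n);W=cloud(n,d)
    for l in ("stand","pan","cover","round1","garlic","sauce_cup","carrot_end"):
        for r in spotter.regions_of(n,l):
            m=r['mask']&(d>0);
            if not m.any(): continue
            P=W[m];v,u=np.nonzero(r['mask'])
            print(n,l,round(r['score'],2),np.round(r['rect']),'med',np.median(P,0).round(1),'z95',np.percentile(P[:,2],[5,95]).round(1), atz(n,u.mean(),v.mean(),97).round(1))
    # stand top plane
    m=(abs(W[...,2]-85)<6)&(d>0)&(abs(W[...,1]+0)<3000)
    k,lab,st,ce=cv2.connectedComponentsWithStats(m.astype(np.uint8))
    i=1+st[1:,4].argmax();P=W[lab==i]
    print(n,'plane z',np.median(P[:,2]),len(P));rc=cv2.minAreaRect(P[:,:2].astype(np.float32));print(rc,cv2.boxPoints(rc))
E
```

```text
top stand 0.79 [137.  61. 485. 284.] med [534.4 -60.6  84.5] z95 [82.5 86.3] [535.9 -61.4  97. ]
top stand 0.36 [150.  72. 263. 228.] med [590.2 140.   22.3] z95 [19.5 85.1] [575.3 128.   97. ]
top pan 0.64 [148.  71. 260. 227.] med [590.3 140.2  22.3] z95 [19.5 85.1] [575.3 128.1  97. ]
top cover 0.74 [358. 108. 469. 270.] med [ 498.3 -237.7   83.8] z95 [81.9 85.7] [ 501.4 -235.4   97. ]
top cover 0.29 [416. 128. 433. 185.] med [ 558.8 -254.   108.4] z95 [ 85.1 113.5] [ 560.1 -258.9   97. ]
top round1 0.87 [342. 117. 366. 140.] med [ 609.9 -138.2   96.4] z95 [88.9 98.2] [ 609.9 -138.    97. ]
top round1 0.85 [268. 203. 288. 219.] med [467.9   2.1  96.5] z95 [85.3 98.3] [468.    2.3  97. ]
top round1 0.77 [353. 279. 376. 296.] med [ 320.4 -163.9   11.1] z95 [ 3.6 13.1] [ 333.1 -142.4   97. ]
top round1 0.74 [335. 200. 355. 222.] med [ 462.2 -117.2   96.3] z95 [93.3 98.2] [ 461.7 -116.9   97. ]
top round1 0.67 [288. 110. 307. 132.] med [624.5 -35.3  96.7] z95 [92.7 98.6] [624.4 -35.7  97. ]
top garlic 0.76 [331. 154. 357. 181.] med [ 532.  -114.1  110. ] z95 [ 86.  123.5] [ 535.2 -117
[... 940 characters left out ...]
 [89.1 98.8] [632.1 -35.5  97. ]
scene round1 0.47 [174. 228. 186. 246.] med [ 617.2 -138.1   96.5] z95 [88.6 99. ] [ 617.1 -137.8   97. ]
scene garlic 0.69 [182. 200. 206. 217.] med [ 545.5 -114.   109.4] z95 [ 98.4 122.5] [ 532.4 -115.6   97. ]
scene sauce_cup 0.69 [230. 196. 246. 220.] med [541.4 -13.9 103.6] z95 [ 88.  115.5] [542.8 -13.5  97. ]
scene carrot_end 0.95 [114. 199. 134. 236.] med [ 570.3 -253.6  108.6] z95 [ 96.2 113.9] [ 557.2 -257.7   97. ]
scene plane z 84.71408836304931 20250
((546.5806274414062, -54.866302490234375), (590.0076904296875, 310.966796875), 78.97765350341797) [[ 337.56317 -314.70096]
 [ 642.79346 -374.15527]
 [ 755.5981   204.96835]
 [ 450.3678   264.42267]]
```

```bash
cat >> h.py <<'E'
th=np.radians(79.02-90); C=np.array([546.7,-55.5])
X=np.array([np.cos(th),np.sin(th)]);Y=np.array([-X[1],X[0]])
def S(p): p=np.asarray(p)[:2]-C; return np.array([p@X,p@Y])
def Wd(x,y): return C+x*X+y*Y
E
python3 - <<'E'
from h import *
for n in ("top","scene"):
    p,d=viewer.camera(n);W=cloud(n,d)
    for l in ("round1","garlic","sauce_cup","carrot_end","pan"):
        for r in spotter.regions_of(n,l):
            m=cv2.dilate(r['mask'].astype(np.uint8),np.ones((3,3)))>0
            P=W[m&(d>0)&(W[...,2]>(95 if l=='round1' else 83))]
            if len(P)<10 or r['score']<.4: continue
            (c,rad)=cv2.minEnclosingCircle(P[:,:2].astype(np.float32))
            print(n,l,round(r['score'],2),'stand xy',S(c).round(1),'r',round(rad,1),'mean',S(P.mean(0)).round(1))
s=sensors.get_state();print(s['time_s'])
from scipy.spatial.transform import Rotation as R
print(R.from_quat(s['eef_rot']).as_matrix().round(2))
E
```

```text
top round1 0.83 stand xy [-70.9 -77.6] r 17.8 mean [-71.  -77.5]
top round1 0.71 stand xy [ 79.4 -70.5] r 17.7 mean [ 78.9 -70.7]
top round1 0.56 stand xy [-87.4  41.7] r 17.6 mean [-87.5  41.7]
top round1 0.51 stand xy [73.8 34.6] r 17.8 mean [73.7 34.7]
top garlic 0.9 stand xy [  3.1 -64.4] r 26.4 mean [ -2.2 -60.4]
top sauce_cup 0.81 stand xy [-0.3 40.9] r 28.3 mean [-2.  39.7]
top carrot_end 0.71 stand xy [  54.9 -197.9] r 49.9 mean [  49.6 -194.7]
top pan 0.65 stand xy [75.9 36.5] r 22.1 mean [72.9 34.9]
top pan 0.57 stand xy [  0.7 189.2] r 154.4 mean [  0.4 189.8]
scene round1 0.73 stand xy [-85.8  44.7] r 19.2 mean [-85.   43.4]
scene round1 0.73 stand xy [75.9 36.4] r 18.6 mean [75.6 35.5]
scene round1 0.49 stand xy [ 80.  -69.9] r 18.2 mean [ 81.  -69.1]
scene round1 0.46 stand xy [-68.7 -76.2] r 19.1 mean [-68.8 -75.4]
scene garlic 0.67 stand xy [-10.7 -63.7] r 34.4 mean [  5.6 -59.9]
scene sauce_cup 0.97 stand xy [-21.7  38.3] r 41.8 mean [-9.2 41.2]
scene carrot_end 0.62 stand xy [  40.1 -200.9] r 60.5 mean [  54.1 -194.4]
scene pan 0.86 stand xy [  1.6 191.3] r 158.4 mean [ 22.2 192.9]
1.5
[[ 0.94  0.33 -0.  ]
 [ 0.33 -0.94 -0.  ]
 [-0.   -0.   -1.  ]]
```

```bash
cat >> h.py <<'E'
from scipy.spatial.transform import Rotation as R
def plan(r,tgt,sgn):
    r=Wd(*r);t=Wd(*tgt);u=(t-r)/np.linalg.norm(t-r)
    x=np.array([*(sgn*u),0]);z=np.array([0,0,-1.]);y=np.cross(z,x)
    q=R.from_matrix(np.stack([x,y,z],1)).as_quat()
    return r-u*(18+11+14), t, q
def sweep(r,tgt,sgn=1,z=89,vel=90):
    a,b,q=plan(r,tgt,sgn)
    manip.move_pose([*a,150],q)
    manip.move_straight([*a,z],vel=80)
    s=sensors.get_state();print('down',s['eef_pos'].round(1),s['ft_force'].round(1))
    manip.move_straight([*b,z],vel=vel)
    s=sensors.get_state();print('end',S(s['eef_pos']).round(1),s['ft_force'].round(1))
    manip.move_straight([*b,150],vel=150);print('t',sensors.get_state()['time_s'])
RS=[((-86.5,42.5),(-74,138)),((-70,-77),(-70,138)),((74.5,35.5),(72,138)),((80,-70),(74,138))]
E
python3 - <<'E'
from h import *
for s in (1,-1):
  for r,t in RS:
    a,b,q=plan(r,t,s)
    for p in (a,b):
      for z in (150,89):
        j=manip.solve_ik([*p,z],q);print(s,p.round(),z,None if j is None else np.round(j,2))
E
```

```text
1 [456. -38.] 150 [-0.15  0.33  2.11 -0.    0.7   0.17]
1 [456. -38.] 89 [-0.15  0.44  2.16 -0.    0.55  0.17]
1 [500.  94.] 150 [ 0.13  0.39  2.   -0.    0.75  0.45]
1 [500.  94.] 89 [ 0.13  0.49  2.04 -0.    0.61  0.45]
1 [ 455. -160.] 150 [-0.4   0.36  2.06 -0.    0.73 -0.21]
1 [ 455. -160.] 89 [-0.4   0.46  2.1  -0.    0.58 -0.21]
1 [504.  93.] 150 [ 0.12  0.4   1.99 -0.    0.75  0.32]
1 [504.  93.] 89 [ 0.12  0.49  2.04 -0.    0.61  0.32]
1 [619. -77.] 150 [-0.17  0.53  1.73 -0.    0.87 -0.01]
1 [619. -77.] 89 [-0.17  0.61  1.78 -0.    0.76 -0.01]
1 [644.  66.] 150 [ 0.06  0.56  1.68 -0.    0.9   0.22]
1 [644.  66.] 89 [ 0.06  0.64  1.72 -0.    0.79  0.22]
1 [ 605. -182.] 150 [-0.34  0.54  1.72 -0.    0.88 -0.18]
1 [ 605. -182.] 89 [-0.34  0.62  1.76 -0.    0.77 -0.18]
1 [646.  66.] 150 [ 0.05  0.56  1.67 -0.    0.9   0.22]
1 [646.  66.] 89 [ 0.05  0.64  1.71 -0.    0.79  0.22]
-1 [456. -38.] 150 None
-1 [456. -38.] 89 None
-1 [500.  94.] 150 [ 0.13  0.39  2.   -0.    0.75 -2.69]
-1 [500.  94.] 89 [ 0.13  0.49  2.04 -0.    0.61 -2.69]
-1 [ 455. -160.] 150 None
-1 [ 455. -160.] 89 None
-1 [504.  93.] 150 [ 0.12  0.4   1.99 -0.    0.75 -2.83]
-1 [504.  93.] 89 [ 0.12  0.49  2.04 -0.    0.61 -2.83]
-1 [619. -77.] 150 None
-1 [619. -77.] 89 None
-1 [644.  66.] 150 [ 0.06  0.56  1.68 -0.    0.9  -2.92]
-1 [644.  66.] 89 [ 0.06  0.64  1.72 -0.    0.79 -2.92]
-1 [ 605. -182.] 150 None
-1 [ 605. -182.] 89 None
-1 [646.  66.] 150 None
-1 [646.  66.] 89 None
```

```bash
python3 - <<'E'
from h import *
manip.close_gripper(20)
print(sensors.get_state()['opening'])
sweep(*RS[0])
p,d=viewer.camera("scene"); cv2.imwrite("pics/scene1.png",p[:,:,::-1])
p,d=viewer.camera("top"); cv2.imwrite("pics/top1.png",p[:,:,::-1])
E
```

```text
0.012806573085644372
down [456.5 -38.2  89.3] [-0.5 -0.3  0.3]
end [-74.1 137.6] [ 0.2 -0.7 -0.2]
t 7.6833
```

View pics/scene1.png

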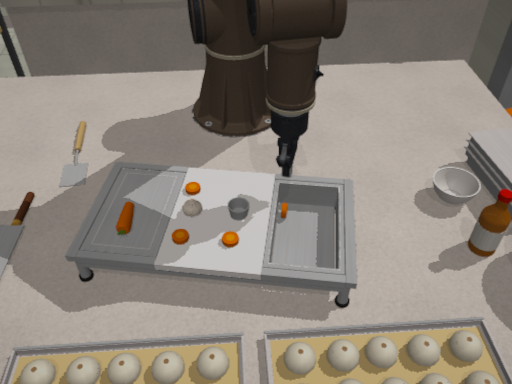

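View pics/top1.png

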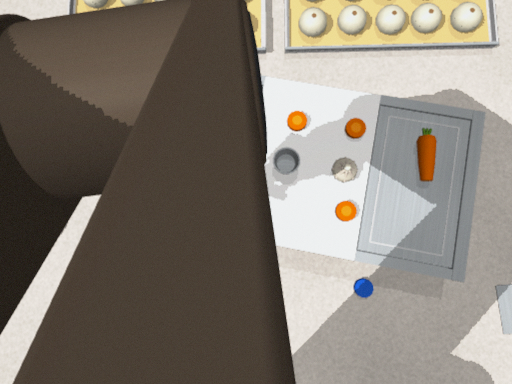

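The first round shows in the pan at scene (283,210), near the board-side wall. The garlic, cup and other rounds haven't moved. Next come the other three.

```bash
python3 - <<'E'
from h import *
for i in (2,1,3):
    sweep(*RS[i])
    p,d=viewer.camera("scene"); cv2.imwrite(f"pics/scene2_{i}.png",p[:,:,::-1])
manip.move_pose([300,-560,250],[9.85852757e-01,1.67612787e-01,0,0])
p,d=viewer.camera("top"); cv2.imwrite("pics/top2.png",p[:,:,::-1])
p,d=viewer.camera("scene"); cv2.imwrite("pics/scene2.png",p[:,:,::-1])
E
```

```text
down [619.7 -77.3  89.3] [ 0.   0.1 -0.1]
end [ 72.  137.5] [ 1.  -0.8 -0.3]
t 11.8583
down [ 455.4 -160.    89.3] [ 0.1 -0.3  0.7]
end [-70.  137.8] [-0.1 -0.  -0. ]
t 17.5333
down [ 605.2 -182.    89.3] [-0.4  0.2 -0.2]
end [ 74.  137.8] [-0.5  0.1 -0.1]
t 23.1167
```

View pics/scene2.png

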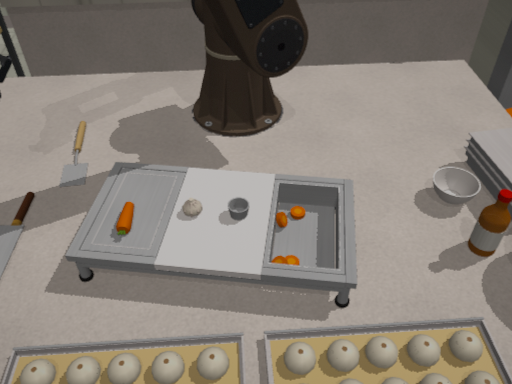

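View pics/top2.png

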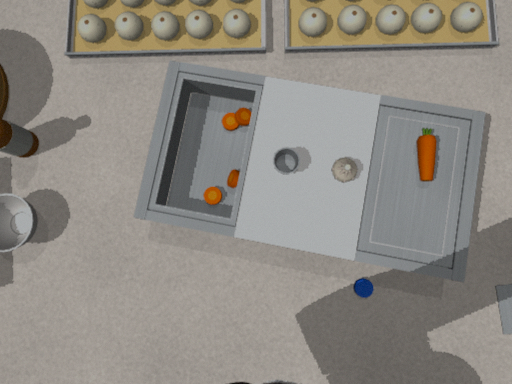

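All four rounds are in the pan, at top (231,121), (243,117), (235,178) and (213,196). Before handing in I'll check their heights, that they are at rest, and that the other things haven't moved.

```bash
python3 - <<'E'
from h import *
manip.dwell(0.5)
p,d=viewer.camera("top");W=cloud("top",d)
q=cv2.imread("pics/top2.png")[:,:,::-1]
print('diff',np.abs(p.astype(int)-q)[60:285,137:485].max())
for l in ("round1","garlic","sauce_cup","carrot_end"):
    for r in spotter.regions_of("top",l):
        P=W[r['mask']&(d>0)]
        if r['score']>.4: print(l,round(r['score'],2),S(np.median(P,0)).round(1),'z',np.percentile(P[:,2],[50,95]).round(1),r['rect'])
h=cv2.cvtColor(p,cv2.COLOR_RGB2HSV);m=((h[...,0]<18)&(h[...,1]>200)&(h[...,2]>110)).astype(np.uint8)
m[:, :150]=0;m[:,260:]=0;m[:65]=0;m[235:]=0
k,lab,st,ce=cv2.connectedComponentsWithStats(m)
for i in range(1,k):
    if st[i,4]>20: P=W[lab==i];print(ce[i].round(),S(P.mean(0)).round(),'zmax',P[:,2].max().round())
E
```

```text
diff 31
round1 0.83 [-201.8 -149.8] z [11.2 12.9] [357.8, 276.3, 377.3, 295.0]
round1 0.79 [-83.9 168.4] z [33.2 35.1] [204.0, 189.3, 222.0, 206.3]
round1 0.58 [-45.6 132.6] z [49.7 56.6] [226.3, 173.1, 239.4, 187.5]
round1 0.55 [ 66.3 164.6] z [33.3 35.2] [223.7, 112.0, 239.3, 129.5]
round1 0.48 [ 80.2 139.9] z [40.9 47.4] [233.6, 109.1, 254.3, 127.4]
garlic 0.67 [ -3.7 -60. ] z [110.3 123.8] [330.1, 155.5, 358.8, 185.0]
sauce_cup 0.7 [-3.  40.2] z [ 90.7 115. ] [272.7, 146.5, 300.5, 174.6]
carrot_end 0.85 [  49.2 -192.8] z [108.6 113.7] [416.1, 128.7, 434.5, 184.2]
carrot_end 0.51 [  3.4 205.3] z [22.6 85.1] [145.0, 74.0, 261.4, 229.4]
[237. 118.] [ 76. 149.] zmax 724.0
[233. 179.] [-45. 133.] zmax 59.0
[213. 195.] [-83. 167.] zmax 724.0
```

```bash
python3 - <<'E'
from h import *
manip.close_job(); print(sensors.get_state()['time_s'])
E
```

```text
the job is handed in; nothing more can be done
the job is handed in; nothing more can be done
```

All four carrot rounds are in the pan, and I've handed the job in; it reports no verdict. I swept each one in separately with the closed fingertips held about 4 mm above the board. The last sweep ended at 23 s of the 64 s allowed.

- **Rounds:** In the last top picture, all four were inside the pan opening. Their highest visible points were about 35 to 59 mm above the work surface, below the rim at about 85 mm. One, and probably a second, leans on the board-side wall rather than lying flat; the nearer one is about 57 mm from the pan's centre line, inside the 70 mm limit.
- **Garlic, cup and carrot end:** All were within about 2 mm of where I first measured them.
- **Forces:** The wrist force readings, taken before and after each sweep, stayed at about 1 N or less. I did not read them during the pushes.
- **At rest:** Nothing visibly moved between the last two top pictures, taken about half a second apart. The largest pixel difference was 31, which I took as noise. The arm was clear of everything.
- **Check that did not fully work:** My colour check for heights in the pan gave two false readings of 724 mm, which I put down to stray pixels. It also merged two touching rounds. I relied on the trained network's masks instead.

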